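Set the portion stop of a cheese cutter and bring the block up to it

ROBOT

A 6-joint arm with a two-finger parallel gripper is mounted at the origin on the work surface. World frame = base frame: x ahead of the robot, y to its left, z up, the work surface at z = 0. Lengths are in m, angles in rad, forces in N, time in s.
With the tool pointing down it reaches from about 0.25 to 0.8 m from the base axis. Payload 8.5 kg.
Tool frame: the origin (TCP) lies at the very end of the fingers, on their centre line; the grasp point (between the pads) lies grasp_offset behind it (grasp_offset is the distance from the TCP to the grasp point, in m); z points along the fingers, x is the direction in which the jaws open and shut, and the axes are right-handed (so a half turn about z gives the same grasp; the last joint's range is limited). The gripper opens to 85 mm and grips with 20 to 120 N. Pads are 22 mm wide; open, the fingers measure 114 mm over their backs; the gripper's body (76 mm by 85 mm) begins 54 mm behind the grasp point. The pads swing forward as they close: fully open they stand 13 mm farther back than shut.
Start: joints at [1.264, 0.238, -0.013, 1.319, 0, 1.571], TCP at [0.159, 0.5, 0.231] pointing down, gripper open.
Joint ranges: [-2.66, 2.66], [-1.03, 1.9], [-1.14, 1.46], [-1.82, 2.27], [-1.45, 1.34], [-3.14, 3.14]. Speed limits (rad/s): [2.22, 2.22, 2.79, 3.14, 3.14, 3.14].

INTERFACE

Orientations are given as a rotation vector (axis times angle).
In Python, from plant import observe, snapshot, camera_params, job_done, grasp_offset gives the robot as it stands.
- The arm moves only by the tool move_arm, never from a script. Its argument "increments" is a list that holds one entry, the list of rows, each a list of 4 numbers: the shift along the world's x, y, z in mm, then the turn about the world's z in degrees. In form: [[[x, y, z, spin], ...]]. A call has 1 to 12 rows; each row is the pose to reach, as a shift and turn from the pose measured when the call began; what a row does not reach only later rows make up. A row lasts 1/12 s, in which the tool goes at most 41.7 mm and 7.16 degrees, less where a joint would pass 70% of its speed; a pose out of reach is approached as far as the arm can. A call with a gripper value outside its range is refused whole. "gripper" is the closure, from -1 (fully open) to 1 (shut), so that 0 is half open, set as the call begins (left out, the last holds). The fingers move at their own pace and stop on an object; "squeeze" is the grip in N (left out, the last holds). Time passes only in rows, so rows that repeat a pose let the fingers close. It gives the time, the measured TCP pose, the force and the opening at its end, in the units of the state.
- observe(): the state, without advancing time (a new reading comes with each control period).
- snapshot(name): name is "scene" or "top"; returns the picture (400x640x3 uint8, red, green, blue); there is no depth.
- camera_params(name): a dict with "camera_matrix" (3x3 intrinsics, pixels), "R" (3x3) and "t" (3): a world point X has camera coordinates R X + t. Camera axes: x right, y down, z forward; pixel columns grow to the right and rows downward; lengths in m; the calibration is good to about 2 mm. A picture is of the moment at which its call begins. camera_params takes no time and is no camera call.
- job_done(): hands the job in, once; it reports no verdict.
The state is a dict: "clock": time; "qpos": joint angles; "joint_vel": joint speeds; "tau": joint torques, N m; "tool_pos": TCP position; "orientation": TCP orientation; "ft_force": force on the tool from outside, world axes, zero at the start; "ft_torque": the same for the moment, N m; "finger_gap": opening from 0.0 (shut) to 1.0 (fully open).
Only numpy, scipy, OpenCV 4.12 (cv2) and the standard library are available. Lean on these libraries where they do the work, as an engineer would, in place of code of your own. Each camera call takes 0.05 s, during which the arm holds its last target. There are 200 camera calls.

TASK

Get the wire cheese cutter ready for 60 mm portions: push the steel portion stop in along its notched rail, past the first notch it meets, until it drops into the middle one of the three. Then push the block of cheese along the board until its end lies flat against the stop, without knocking the stop out of its notch. Do not lift the cheese off the board, and leave the mug, the pan and the knife where they are.

Things in the scene. Friction and masses are not known exactly. Their poses are not given: they have to be found in the camera images.
- cutter: Wire cheese cutter, fixed on the table: white plastic board 260 mm (x) by 420 mm (y), its top 30 mm above the table. Origin: under the board's centre, at table height. A black groove for the wire runs across the board along y = 0. The cheese comes from the -y side; the portion stop is on the +y side, its rail along the board's front edge at x = -95 mm.
- bow_hinge (a point): Hinge of the wire's steel bow, 58 mm above the table at the cutter's x = +122 mm, y = 0. The bow is fixed in its raised place: from the hinge it stands up 220 mm, leaning away to the cutter's +x, with a black handle whose top is 350 mm above the table. It is only near y = 0 and beyond x = +99 mm: clear of the work.
- middle_notch (a point): Middle (60 mm) notch, at the rail's top. The steel rail is 16 mm wide, its top 44 mm above the table, and runs from y = 0 to 180 mm of the cutter. It has three V notches 10 mm wide, 30 mm apart. The stop's spring ball sits in this one when the stop's face is at 60 mm (the ball is 20 mm to the +y of the face). Engraved lines each 10 mm in front of the rail, long ones at 30, 60, 90 mm.
- portion_stop (a joint): Position of the portion stop on its rail, in m: distance from the wire groove to the stop's face, along the cutter's +y; 0 to 0.135. Starts at 0.105 to 0.130, outside all notches. Its spring ball rides on the rail (about 3 N to slide) and snaps into notches at 0.030, 0.060 and 0.090: drawn in from about 4 mm either side, about 17 N to push out again.
- stop_face (a point): Middle of the fence's inner face (looks to the cutter's -y), which the cheese meets, 54 mm above the table. Moves with the stop: a black carriage 34 x 36 mm over the rail, 64 mm above the table (plunger cap to 77 mm), carrying an upright steel fence across the board: 130 mm along x with this point in its middle, 5 mm thick, from 2 to 47 mm above the board. Axes as the cutter's.
- stop_back (a point): Centre of the fence's outer face (looks to the cutter's +y), 54 mm above the table: the flat face to push on to move the stop in towards the groove. Free board behind it. Moves with the stop. Axes as the cutter's.
- cheese_mid (a point): Centre of the block of cheese, 30 mm above the board it lies on (60 mm above the table). The block is 90 mm (x) by 120 mm (y) by 60 mm high, about 0.65 kg, loose, pale yellow; it takes about 2 to 6 N to slide it. Its axes are about those of the cutter: its +y end faces the stop.
- cheese_nose (a point): Centre of the cheese's +y end face, the one that shall meet the stop; 60 mm from cheese_mid along the cheese's y, at the same height.
- mug: White mug, 80 mm across, 85 mm high, standing on the table beside the board's -y end. Origin at the centre of its underside. Leave alone.
- pan: Empty steel food pan, 172 x 184 mm at its rim, 100 mm high, on the table beside the board's +y end. Origin at the centre of its underside. Leave alone.
- knife: Cook's knife lying flat on the table beyond the board (its +x side), 340 mm long, about along the cutter's y; handle 18 mm high. Origin near its middle, at table height. Leave alone.

How it is judged:
By the outcome, as a careful person would: the job done as asked, in the order asked, and still so for the second after the job is handed in, with the robot touching nothing.
It also fails if it takes over 45 s, if anything falls off the work surface, if the arm or the gripper's body presses on something with over 40 N, if the wrist force passes 120 N, or if a joint passes its speed limit or range.

## Working session

There is one attempt and no reset: what is moved stays moved. The work goes in short steps, Python scripts to look and compute and a tool call to move; the robot and the scene stay as the last step left them, time stands still between calls to the robot, and variables do not carry over. Pictures are saved under pics/ and viewed, about 8 in all and at most 12, crops included, and the job is handed in when it is done.

Besides the shell and the picture viewer there is one more tool, called as name(argument=value, ...) on one line, values as JSON. move_arm: Moves the arm, as the interface text tells. Its arguments: {"type":"object","properties":{"increments":{"type":"array","items":{"type":"array","items":{"type":"array","items":{"type":"number"}}}},"gripper":{"type":"number"},"squeeze":{"type":"number"}},"required":["increments"]}

```bash
ls; mkdir -p pics
python3 - <<'E'
from plant import *
import cv2,numpy as np
for n in("scene","top"):
    p=camera_params(n);print(n,{k:np.round(v,3).tolist() for k,v in p.items()})
    cv2.imwrite(f"pics/{n}0.png",cv2.cvtColor(snapshot(n),cv2.COLOR_RGB2BGR))
print(observe(),grasp_offset)
E
```

```text
pics
scene {'camera_matrix': [[378.82, 0.0, 321.286], [0.0, 378.82, 198.778], [0.0, 0.0, 1.0]], 'R': [[-0.264, 0.965, 0.003], [0.783, 0.216, -0.583], [-0.563, -0.151, -0.813]], 't': [0.134, -0.453, 1.267]}
top {'camera_matrix': [[460.009, 0.0, 316.183], [0.0, 460.009, 199.721], [0.0, 0.0, 1.0]], 'R': [[0.099, -0.995, -0.002], [-0.967, -0.095, -0.235], [0.234, 0.025, -0.972]], 't': [-0.022, 0.63, 1.033]}
{'clock': 0.1, 'qpos': array([ 1.26396132e+00,  2.38693550e-01, -1.41778527e-02,  1.31916944e+00,
        1.21438703e-05,  1.57076508e+00]), 'joint_vel': array([-0.00073544, -0.00137907,  0.00138218, -0.00041567, -0.00137322,
        0.00126112]), 'tau': array([ 1.53956939e-04, -5.39722109e+01,  3.46997023e+01,  1.35119964e-02,
        1.12192384e-05,  2.27411067e-05]), 'tool_pos': array([0.15845858, 0.50013209, 0.23075311]), 'orientation': array([ 2.53420781e+00,  1.85548794e+00, -1.58823368e-03]), 'ft_force': array([-0.17348912, -0.24615596, -0.24556008]), 'ft_torque': array([-0.01510703, -0.03721494,  0.00651491]), 'finger_gap': 1.001787838772621} 0.0187
```

View pics/top0.png

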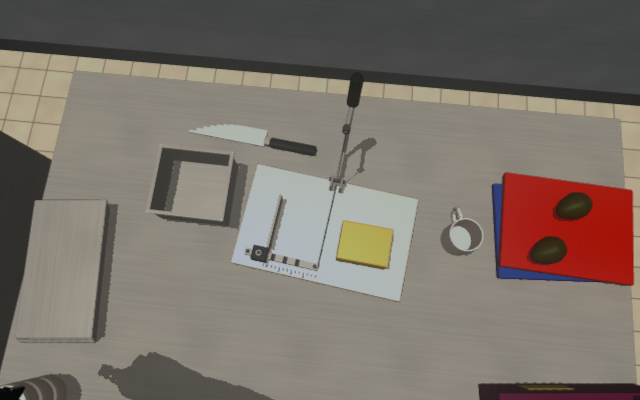

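View pics/scene0.png

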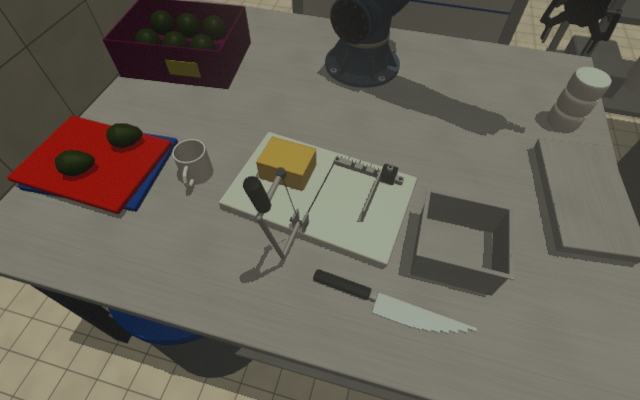

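The top view shows the board's corners at about (258,166), (418,199), (402,297) and (234,264). The cheese is near (365,243), the fence runs from (281,197) to (262,253), and the groove from (335,185) to (319,268). Next I'll measure these.

```bash
cat > h.py <<'E'
from plant import *
import cv2,numpy as np
def ray(n,uv,z):
    p=camera_params(n);uv=np.atleast_2d(np.float64(uv))
    d=np.c_[uv,np.ones(len(uv))]@np.linalg.inv(p["camera_matrix"]).T@p["R"]
    c=-p["R"].T@p["t"]
    return c+d*((z-c[2])/d[:,2])[:,None]
def proj(n,X):
    p=camera_params(n);q=(np.atleast_2d(X)@p["R"].T+p["t"])@np.array(p["camera_matrix"]).T
    return q[:,:2]/q[:,2:]
def big(m):
    c=cv2.findContours(m.astype(np.uint8),cv2.RETR_EXTERNAL,cv2.CHAIN_APPROX_NONE)[0]
    return max(c,key=cv2.contourArea)[:,0]
def cheese_rect(img,n="top",thr=190):
    h=cv2.cvtColor(img,cv2.COLOR_RGB2HSV)
    m=(h[...,0]>18)&(h[...,0]<35)&(h[...,1]>120)&(h[...,2]>thr)
    c=big(m)
    return cv2.minAreaRect(np.float32(ray(n,c,.09)[:,:2])*1000),c
E
python3 - <<'E'
from h import *
i=cv2.cvtColor(cv2.imread("pics/top0.png"),cv2.COLOR_BGR2RGB)
h=cv2.cvtColor(i,cv2.COLOR_RGB2HSV)
print("px",i[220,250],i[230,365],i[264,365],i[190,440])
s=i[255,375],i[262,370];print(s)
m=(i.min(2)>165).astype(np.uint8); m[:, :225]=0;m[:,425:]=0
hull=cv2.convexHull(big(cv2.morphologyEx(m,cv2.MORPH_CLOSE,np.ones((5,5)))))[:,0]
print(cv2.minAreaRect(np.float32(ray("top",hull,.03)[:,:2])*1000))
print(cv2.approxPolyDP(hull,4,True)[:,0].tolist())
for t in(150,170,190,210):print(t,cheese_rect(i,thr=t)[0])
c=i[140:310,220:430];cv2.imwrite("pics/c1.png",cv2.cvtColor(cv2.resize(c,None,fx=3.5,fy=3.5,interpolation=cv2.INTER_CUBIC),cv2.COLOR_RGB2BGR))
E
```

```text
px [175 183 187] [178 168  85] [92 78 53] [142 137 127]
(array([178, 170,  86], dtype=uint8), array([178, 169,  85], dtype=uint8))
((566.093994140625, 10.763992309570312), (414.26324462890625, 254.21629333496094), 82.72222137451172)
[[257, 166], [416, 200], [398, 299], [232, 261]]
150 ((533.4354858398438, -83.13858032226562), (117.8951416015625, 88.8779296875), 85.333251953125)
170 ((533.965087890625, -82.51499938964844), (115.6513900756836, 88.18096160888672), 85.05422973632812)Traceback (most recent call last):
  File "<stdin>", line 10, in <module>
  File "h.py", line 17, in cheese_rect
    c=big(m)
  File "h.py", line 13, in big
    return max(c,key=cv2.contourArea)[:,0]
           ~~~^^^^^^^^^^^^^^^^^^^^^^^
ValueError: max() iterable argument is empty
```

Run:
```python
from h import *
from scipy.spatial.transform import Rotation as R
i=cv2.imread("pics/top0.png")
c=i[140:310,220:430];cv2.imwrite("pics/c1.png",cv2.resize(c,None,fx=3.5,fy=3.5,interpolation=cv2.INTER_CUBIC))
o=observe();x=R.from_rotvec(o["orientation"]).as_matrix();print(x.round(3),np.degrees(np.arctan2(x[1,0],x[0,0])))
# groove and front notched rail predicted for the fitted pose
for a in(82.7,):
    a=np.radians(a);Y=np.array([np.cos(a),np.sin(a)]);X=np.array([Y[1],-Y[0]]);O=np.array([566.1,10.8])
    for n,(u,v,z) in dict(corn1=(-130,210,30),corn2=(130,210,30),corn3=(130,-210,30),corn4=(-130,-210,30),g1=(-80,0,30),g2=(110,0,30),rail0=(-95,0,44),n30=(-95,50,44),n60=(-95,80,44),n90=(-95,110,44),rail1=(-95,180,44)).items():
        p=np.r_[O+u*X+v*Y,z]/1000;q=proj("top",p)[0];print(n,p.round(3),q.round(1),((q-[220,140])*3.5).round())
```

```text
[[ 0.302  0.953 -0.   ]
 [ 0.953 -0.302 -0.001]
 [-0.001 -0.    -1.   ]] 72.4214396368791
corn1 [0.464 0.236 0.03 ] [229.4 262.1] [ 33. 427.]
corn2 [0.722 0.203 0.03 ] [256.5 162.8] [128.  80.]
corn3 [ 0.668 -0.214  0.03 ] [418.4 198.4] [694. 204.]
corn4 [ 0.41  -0.181  0.03 ] [399.4 301.8] [628. 566.]
g1 [0.487 0.021 0.03 ] [318.2 261.4] [344. 425.]
g2 [ 0.675 -0.003  0.03 ] [335.  187.8] [402. 167.]
rail0 [0.472 0.023 0.044] [316.8 266.9] [339. 444.]
n30 [0.478 0.072 0.044] [296.5 262.2] [268. 428.]
n60 [0.482 0.102 0.044] [284.3 259.4] [225. 418.]
n90 [0.486 0.132 0.044] [272.2 256.6] [183. 408.]
rail1 [0.495 0.201 0.044] [244.1 250.1] [ 84. 385.]
```

View pics/c1.png

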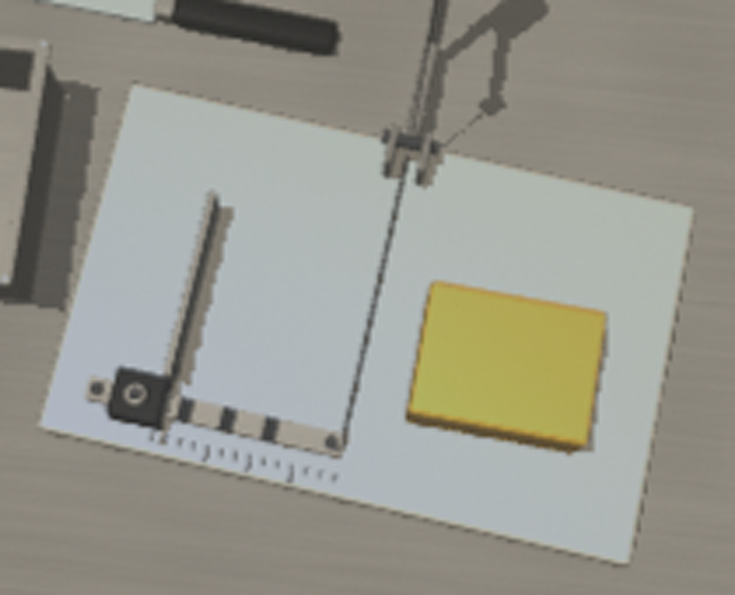

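The crop agrees with the fitted board pose to about 2 mm. Notches show at (268,428), (229,419) and (187,409), the fence top runs from (211,193) to (168,425), and the cheese top corners are (432,282), (607,313), (588,445) and (408,415).

```bash
cat >> h.py <<'E'
a=np.radians(82.7);Y=np.array([np.cos(a),np.sin(a)]);X=np.array([Y[1],-Y[0]]);O=np.array([565.,9.5])
def cut(w): d=np.atleast_2d(w)[:,:2]-O;return np.c_[d@X,d@Y]
def wor(u,v): return O+u*X+v*Y
E
python3 - <<'E'
from h import *
f=lambda p,z:cut(ray("top",np.array(p)/3.5+[220,140],z)*1000).round(1).tolist()
print("fence",f([[211,193],[190,300],[170,410]],.077))
print("notch",f([[268,428],[229,419],[187,409]],.044))
c=f([[432,282],[607,313],[588,445],[408,415]],.09);print("cheese",c,np.mean(c,0))
print("stopback end est",wor(-30,125),wor(-20,-200),observe()["tool_pos"])
E
```

```text
fence [[50.9, 125.0], [-24.9, 120.7], [-100.1, 115.5]]
notch [[-94.1, 51.2], [-94.1, 78.7], [-93.9, 108.5]]
cheese [[21.3, -36.4], [26.9, -154.7], [-62.1, -158.9], [-69.3, -39.7]] [-20.8   -97.425]
stopback end est [551.1262428  137.29874358] [ 519.74918943 -186.33759635] [0.15845858 0.50013209 0.23075311]
```

move_arm(increments=[[[31,-26,0,-6.6],[62,-52,0,-13.2],[93,-78,0,-19.8],[124,-104,0,-26.4],[155,-130,0,-33],[186,-156,0,-39.6],[217,-182,0,-46.2],[248,-208,0,-52.8],[279,-234,0,-59.4],[310,-260,0,-66],[341,-286,0,-72.6],[372,-312,0,-79.2]]], gripper=1)

```text
clock: 1.1
tool_pos: [0.5316, 0.1864, 0.2305]
orientation: [3.136, -0.195, -0.003]
ft_force: [0.4, 1.3, 0.2]
finger_gap: -0.003
```

```bash
cat >> h.py <<'E'
def st():
    from scipy.spatial.transform import Rotation as R
    o=observe();x=R.from_rotvec(o["orientation"]).as_matrix();f=o["ft_force"]
    print("t",round(o["clock"],2),"tcp",(o["tool_pos"]*1000).round(1),"uv",cut(o["tool_pos"]*1000).round(1),"yaw",np.degrees(np.arctan2(x[1,0],x[0,0])).round(1),"f uv",(f[:2]@X).round(1),(f[:2]@Y).round(1),"fz",f[2].round(1))
E
python3 - <<'E'
from h import *
st()
q=ray("top",np.array([[40,430],[133,85],[693,210],[629,564]])/3.5+[220,140],.03)*1000
for i in range(4):
    d=q[(i+1)%4]-q[i];print(np.linalg.norm(d).round(1),(np.degrees(np.arctan2(d[1],d[0]))%90).round(2))
print(q.mean(0))
g=ray("top",np.array([[405,165],[346,440]])/3.5+[220,140],.03)*1000;d=g[0]-g[1];print(np.degrees(np.arctan2(d[1],d[0]))%90,cut(g))
E
```

```text
t 1.1 tcp [531.6 186.4 230.5] uv [[-55.6 171.2]] yaw -7.1 f uv 0.2 1.3 fz 0.2
257.5 82.84
415.1 82.54
254.1 82.83
415.0 83.0
[564.21042214   8.44527433  30.        ]
83.40465574819682 [[ 1.13148210e+02 -5.74345576e-02]
 [-8.88004389e+01 -2.54123795e+00]]
```

move_arm(increments=[[[13,-23,0,0],[13,-23,-40,0],[13,-23,-80,0],[13,-23,-120,0],[13,-23,-150,0],[13,-23,-170,0],[13,-23,-184,0],[13,-23,-184,0]]])

```text
clock: 1.77
tool_pos: [0.5422, 0.1626, 0.0431]
orientation: [3.133, -0.195, -0.011]
ft_force: [-0.1, 0.6, 0.7]
finger_gap: -0.0
```

Run:
```python
from h import *
i=snapshot("top");st()
c=i[140:310,220:430];cv2.imwrite("pics/c2.png",cv2.cvtColor(cv2.resize(c,None,fx=3.5,fy=3.5,interpolation=cv2.INTER_CUBIC),cv2.COLOR_RGB2BGR))
```

```text
t 1.82 tcp [543.2 162.9  44.9] uv [[-41.1 149.4]] yaw -7.1 f uv -0.2 -0.8 fz 0.4
```

View pics/c2.png

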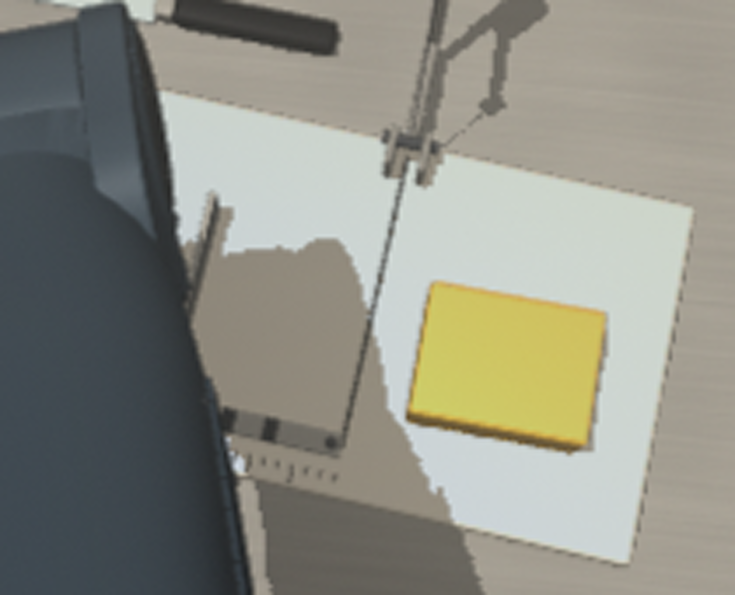

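The arm hides the stop from above, but the fence end at (211,193) and the cheese haven't moved. I'll push the stop by position and force.

move_arm(increments=[[[-1,-6,0,0],[-1.5,-12,0,0],[-2.3,-18,0,0],[-3,-24,0,0],[-3.8,-30,0,0],[-4.3,-34,0,0],[-4.3,-34,0,0]]])

```text
clock: 2.4
tool_pos: [0.5393, 0.1296, 0.0459]
orientation: [-3.134, 0.194, 0.007]
ft_force: [0.4, 5.8, -3.3]
finger_gap: 0.003
```

```bash
python3 -c "from h import *;st()"
```

```text
t 2.4 tcp [539.3 129.6  45.9] uv [[-40.8 115.8]] yaw -7.1 f uv -0.4 5.8 fz -3.3
```

move_arm(increments=[[[-0.3,-2,0,0],[-0.5,-4,0,0],[-0.8,-6,0,0],[-0.8,-6,0,0]]])

```text
clock: 2.73
tool_pos: [0.5389, 0.1231, 0.0471]
orientation: [-3.134, 0.194, 0.004]
ft_force: [-0.2, -0.3, 0.1]
finger_gap: -0.0
```

move_arm(increments=[[[-0.3,-2,0,0],[-0.3,-2,0,0]]])

```text
clock: 2.9
tool_pos: [0.539, 0.1214, 0.0479]
orientation: [-3.132, 0.194, 0.002]
ft_force: [-1.4, 4.0, 0.3]
finger_gap: -0.003
```

move_arm(increments=[[[-0.3,-2,0,0],[-0.3,-2,0,0]]])

```text
clock: 3.07
tool_pos: [0.539, 0.121, 0.0483]
orientation: [-3.128, 0.192, 0.002]
ft_force: [1.9, 11.6, -6.1]
finger_gap: 0.005
```

move_arm(increments=[[[-0.3,-2,0,0],[-0.3,-2,0,0]]])

```text
clock: 3.23
tool_pos: [0.539, 0.121, 0.0484]
orientation: [-3.123, 0.19, 0.002]
ft_force: [1.7, 14.1, -9.3]
finger_gap: -0.002
```

move_arm(increments=[[[-0.3,-2,-1,0],[-0.5,-4,-2,0],[-0.6,-5,-2,0],[-0.6,-5,-2,0]]])

```text
clock: 3.57
tool_pos: [0.5391, 0.1207, 0.0483]
orientation: [-3.113, 0.184, -0.001]
ft_force: [-4.3, 26.8, 6.8]
finger_gap: 0.005
```

```bash
python3 -c "from h import *;st()"
```

```text
t 3.57 tcp [539.1 120.7  48.3] uv [[-39.8 107. ]] yaw -6.8 f uv -7.7 26.1 fz 6.8
```

move_arm(increments=[[[-0.5,-4,-1,0],[-0.7,-5.5,-1,0],[-0.8,-6.5,-1,0],[-0.8,-6.5,-1,0]]])

```text
clock: 3.9
tool_pos: [0.539, 0.1206, 0.0485]
orientation: [-3.099, 0.177, -0.002]
ft_force: [-1.1, 35.2, -3.0]
finger_gap: 0.002
```

```bash
python3 -c "
from h import *;st()
i=snapshot('scene');cv2.imwrite('pics/s3.png',cv2.cvtColor(cv2.resize(i[100:290,220:440],None,fx=3.5,fy=3,interpolation=cv2.INTER_CUBIC),cv2.COLOR_RGB2BGR));st()"
```

```text
t 3.9 tcp [539.  120.6  48.5] uv [[-39.9 106.9]] yaw -6.5 f uv -5.6 34.8 fz -3.0
t 3.95 tcp [539.  120.6  48.5] uv [[-39.9 106.9]] yaw -6.5 f uv -6.4 35.0 fz -1.4
```

View pics/s3.png

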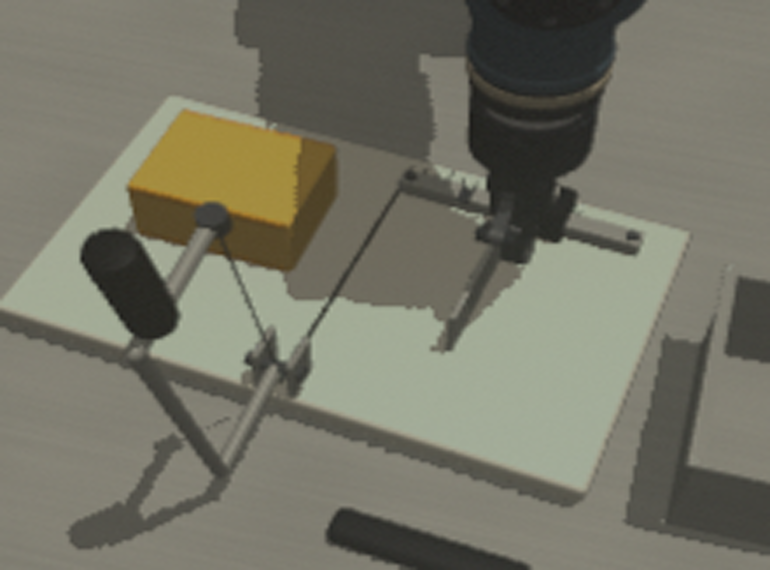

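```bash
python3 -c "
from h import *
i=snapshot('scene');b=(330,130,110,80)
c=cv2.resize(i[130:210,330:440],None,fx=7,fy=7,interpolation=cv2.INTER_CUBIC)
cv2.imwrite('pics/s4.png',cv2.cvtColor(cv2.convertScaleAbs(c,alpha=1.5),cv2.COLOR_RGB2BGR))
f=lambda u,v,z:((proj('scene',np.r_[wor(u,v),z]/1000)[0]-[330,130])*7).round().tolist()
for n,p in dict(tcp=(-40,107,48),pushface=(-40,96,48),fend_top=(50,92,77),fend_bot=(50,92,32),fnear_top=(-78,92,77),face90=(-78,90,64),carr=(-95,110,64),cap=(-95,110,77),n90=(-95,110,44),n60=(-95,80,44),n30=(-95,50,44),rail1=(-95,180,44)).items():print(n,f(*p))
"
```

```text
tcp [257.0, 386.0]
pushface [227.0, 376.0]
fend_top [130.0, 523.0]
fend_bot [122.0, 601.0]
fnear_top [260.0, 239.0]
face90 [250.0, 262.0]
carr [321.0, 245.0]
cap [325.0, 220.0]
n90 [314.0, 282.0]
n60 [234.0, 257.0]
n30 [154.0, 232.0]
rail1 [506.0, 342.0]
```

View pics/s4.png

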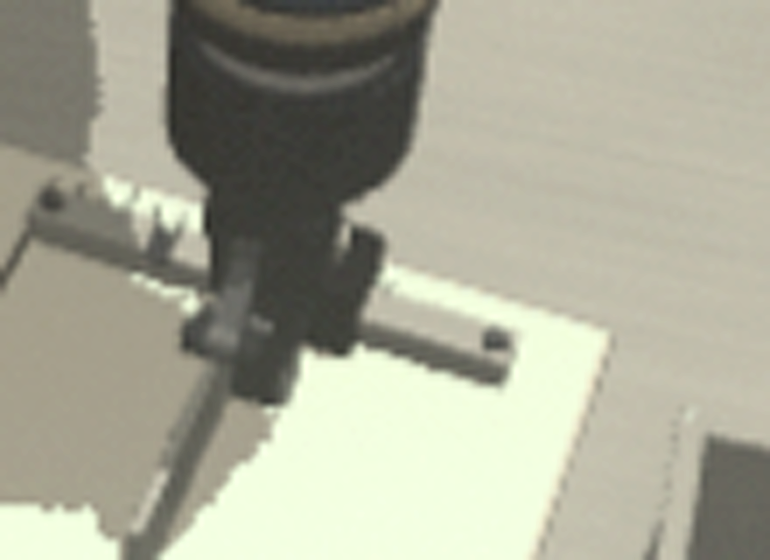

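Picture s4 shows the finger behind the fence near (257,386). The carriage sits near (345,310), farther out than I'd expect for the 90 mm notch. The stop doesn't yield at 35 N, so I'll back off, rise and take a clear look.

move_arm(increments=[[[1,8,0,0],[3,25,0,0],[5,35,0,0],[5,40,20,0],[5,60,60,0],[5,90,100,0],[0,130,120,0],[0,170,120,0],[0,170,120,0]]])

```text
clock: 4.75
tool_pos: [0.5401, 0.2953, 0.1714]
orientation: [-3.096, 0.173, -0.009]
ft_force: [-0.2, -0.6, 0.0]
finger_gap: 0.001
```

Run:
```python
from h import *
i=snapshot("top");st()
c=i[140:310,220:430]
cv2.imwrite("pics/top5.png",i[...,::-1])
c=cv2.resize(i[180:280,225:345],None,fx=6,fy=6,interpolation=cv2.INTER_CUBIC);cv2.imwrite("pics/c5.png",c[...,::-1])
```

```text
t 4.8 tcp [539.6 294.9 170.2] uv [[-61.5 279.9]] yaw -6.3 f uv -0.6 0.7 fz -0.3
```

View pics/c5.png

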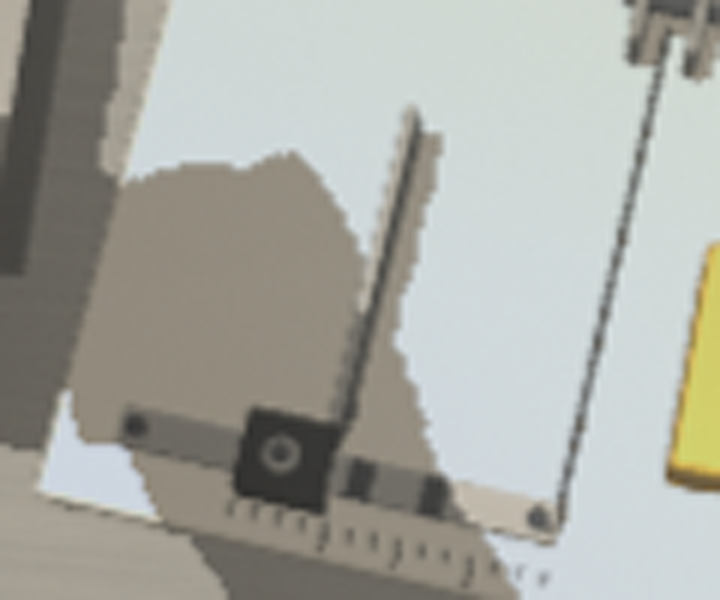

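Run:
```python
from h import *
f=lambda p,z:cut(ray("top",np.array(p)/6+[225,180],z)*1000).round(1).tolist()
print("cap",f([[282,453]],.077),"notch",f([[362,480],[435,495]],.044),"long marks",f([[322,535],[396,552],[470,572]],.03))
print("fence top",f([[412,108],[380,250],[350,350]],.077),"carr right corners top",f([[345,425],[328,510],[258,405],[233,495]],.064))
g=lambda p,z:cut(ray("top",np.array(p)/3.5+[220,140],z)*1000).round(1).tolist()
print("initially cap",g([[135,394]],.077))
```

```text
cap [[-94.6, 108.6]] notch [[-94.8, 78.8], [-94.1, 48.9]] long marks [[-118.7, 90.5], [-118.6, 59.7], [-119.7, 28.8]]
fence top [[51.2, 91.8], [-7.9, 90.6], [-49.4, 92.5]] carr right corners top [[-77.1, 88.7], [-111.0, 87.1], [-77.1, 124.1], [-113.7, 124.9]]
initially cap [[-95.0, 140.9]]
```

The stop is properly in the 90 mm notch: the cap is at v=108.6, against 108.8 extrapolated from the other two notches. So the off-centre push on the fence just isn't breaking it out. I'll push in line with the rail instead, on the back of the carriage, and read the torque too.

move_arm(increments=[[[-12,-30,0,-0.9],[-25,-62,0,-0.9],[-37,-94,0,-0.9],[-50,-123,0,-0.9],[-50,-123,-30,-0.9],[-50,-123,-65,-0.9],[-50,-123,-95,-0.9],[-50,-123,-112,-0.9],[-50,-123,-117,-0.9],[-50,-123,-117,-0.9]]])

```text
clock: 5.63
tool_pos: [0.4885, 0.1708, 0.052]
orientation: [-3.098, 0.196, -0.003]
ft_force: [-0.6, -0.4, 0.3]
finger_gap: -0.001
```

```bash
sed -i 's/"fz",f\[2\].round(1))/"fz",f[2].round(1),"T uv",(o["ft_torque"][:2]@X).round(2),(o["ft_torque"][:2]@Y).round(2),"Tz",o["ft_torque"][2].round(2),"tilt uv",np.degrees(x[:2,2]@X).round(2),np.degrees(x[:2,2]@Y).round(2))/' h.py; python3 -c "from h import *;st()"
```

```text
t 5.63 tcp [488.5 170.8  52. ] uv [[-96.4 150.3]] yaw -7.3 f uv -0.6 -0.5 fz 0.3 T uv -0.03 -0.03 Tz -0.02 tilt uv -0.04 2.15
```

move_arm(increments=[[[-0.8,-6,0,0],[-1.4,-11,0,0],[-1.8,-14,0,0],[-2,-16,0,0],[-2.3,-18,0,0],[-2.3,-18,0,0]]])

```text
clock: 6.13
tool_pos: [0.4879, 0.1602, 0.0533]
orientation: [-3.081, 0.188, -0.005]
ft_force: [1.0, 41.8, -18.5]
finger_gap: -0.002
```

```bash
python3 -c "from h import *;st()"
```

```text
t 6.13 tcp [487.9 160.2  53.3] uv [[-95.7 139.6]] yaw -7.0 f uv -4.3 41.6 fz -18.5 T uv 8.45 0.78 Tz -0.08 tilt uv -0.04 3.14
```

```bash
python3 -c "
from h import *
st();o=observe();print(o['tau'].round(2),o['qpos'].round(4),o['ft_force'],o['ft_torque'])
snapshot('scene');st();print(observe()['tau'].round(2))"
```

```text
t 6.13 tcp [487.9 160.2  53.3] uv [[-95.7 139.6]] yaw -7.0 f uv -4.3 41.6 fz -18.5 T uv 8.45 0.78 Tz -0.08 tilt uv -0.04 3.14
[-20.4  -62.53  25.14   5.58 -11.43  -0.11] [ 0.2871  0.3309 -0.3751  0.8434  0.0504  1.9802] [  0.99611914  41.79548814 -18.46563234] [ 8.47995168 -0.30160332 -0.08383447]
t 6.18 tcp [487.8 160.1  53.3] uv [[-95.7 139.6]] yaw -7.0 f uv -3.8 41.5 fz -17.8 T uv 8.38 0.72 Tz -0.04 tilt uv -0.04 3.11
[-20.01 -62.37  25.19   5.53 -11.32  -0.08]
```

move_arm(increments=[[[-1,-8,0,0],[-1.3,-10,-1,0],[-1.4,-11,-1,0],[-1.4,-11,-1,0]]])

```text
clock: 6.52
tool_pos: [0.4875, 0.1544, 0.054]
orientation: [-3.071, 0.18, -0.007]
ft_force: [-1.0, 9.2, -0.1]
finger_gap: 0.002
```

```bash
python3 -c "from h import *;st()"
```

```text
t 6.52 tcp [487.5 154.4  54. ] uv [[-95.2 133.9]] yaw -6.7 f uv -2.1 9.0 fz -0.1 T uv 1.9 0.44 Tz -0.03 tilt uv -0.0 3.76
```

It broke out, and the stop's face is now at about 84 mm with 9 N on the tool. I'll continue gently to just short of the middle notch.

move_arm(increments=[[[-0.3,-2,-0.5,0],[-0.5,-4,-1,0],[-0.8,-6,-1.5,0],[-1,-8,-2,0],[-1.3,-10,-2,0],[-1.5,-12,-2,0],[-1.8,-14,-2,0],[-2,-15,-2,0],[-2,-15,-2,0]]])

```text
clock: 7.27
tool_pos: [0.487, 0.1401, 0.0539]
orientation: [-3.067, 0.18, -0.012]
ft_force: [-0.5, 7.4, 6.3]
finger_gap: -0.006
```

```bash
python3 -c "from h import *;st()"
```

```text
t 7.27 tcp [487.  140.1  53.9] uv [[-94.  119.6]] yaw -6.7 f uv -1.4 7.3 fz 6.3 T uv 1.32 0.27 Tz -0.01 tilt uv 0.17 3.96
```

move_arm(increments=[[[-0.3,-2,0,0],[-0.6,-4.5,0,0],[-0.6,-4.5,0,0]]])

```text
clock: 7.52
tool_pos: [0.4868, 0.1349, 0.0548]
orientation: [-3.067, 0.181, -0.014]
ft_force: [0.2, -0.5, 0.7]
finger_gap: -0.004
```

move_arm(increments=[[[-0.3,-2,0,0],[-0.3,-2,0,0]]])

```text
clock: 7.68
tool_pos: [0.4867, 0.1321, 0.0553]
orientation: [-3.068, 0.182, -0.015]
ft_force: [0.7, 0.2, 0.0]
finger_gap: -0.001
```

The force fell to zero at about 65 mm and stayed there as the finger moved on, which is the snap-in. I'll retreat, rise and check from above.

move_arm(increments=[[[1,10,0,0],[4,35,0,0],[4,40,10,0],[4,60,45,0],[4,90,85,0],[0,120,125,0],[0,150,135,0],[0,170,135,0],[0,170,135,0]]])

```text
clock: 8.43
tool_pos: [0.4877, 0.307, 0.1925]
orientation: [-3.064, 0.177, -0.021]
ft_force: [0.2, -0.5, -0.5]
finger_gap: -0.005
```

Run:
```python
from h import *
i=snapshot("top");st()
cv2.imwrite("pics/top6.png",i[...,::-1])
c=cv2.resize(i[180:280,225:345],None,fx=6,fy=6,interpolation=cv2.INTER_CUBIC);cv2.imwrite("pics/c6.png",c[...,::-1])
r,_=cheese_rect(i,thr=150);print(r,cut([r[0]]))
```

```text
t 8.48 tcp [486.9 304.8 191.1] uv [[-115.  283.]] yaw -6.6 f uv -0.6 -0.8 fz -0.7 T uv -0.12 0.02 Tz -0.03 tilt uv 0.39 4.02
((533.2127685546875, -82.7608642578125), (118.46231079101562, 89.53043365478516), 85.12127685546875) [[-19.80648761 -95.55207065]]
```

View pics/c6.png

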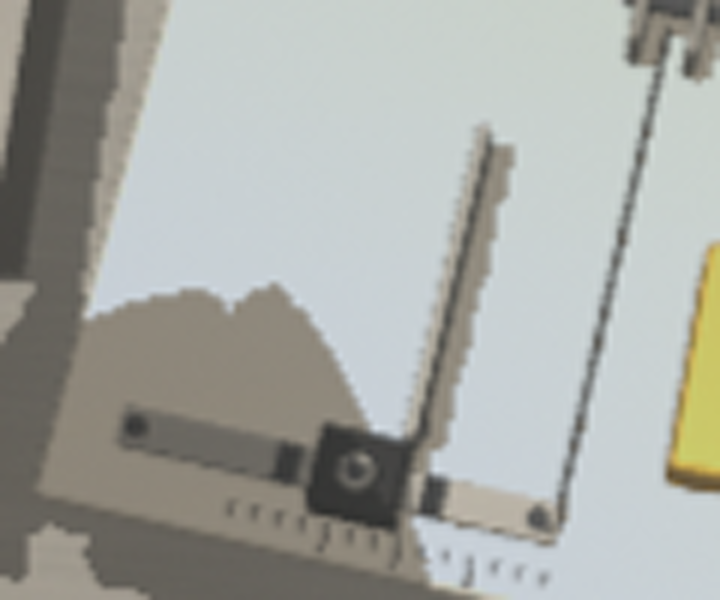

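The cap at (356,468) sits between the visible 90 mm notch (290,462) and 30 mm notch (434,495), so the stop is in the middle one. Now I'll go round to the cheese's -y end.

move_arm(increments=[[[3,-40,0,-0.6],[6,-80,0,-0.6],[9,-120,0,-0.6],[12,-160,0,-0.6],[15,-200,0,-0.6],[18,-240,0,-0.6],[21,-280,0,-0.6],[24,-320,0,-0.6],[27,-360,0,-0.6],[30,-400,0,-0.6],[32,-440,0,-0.6],[34,-480,0,-0.6]]], gripper=0)

```text
clock: 9.48
tool_pos: [0.5198, -0.1777, 0.1908]
orientation: [-3.066, 0.195, -0.017]
ft_force: [1.5, -0.0, 0.1]
finger_gap: 0.497
```

Run:
```python
from h import *
st();print(observe()["finger_gap"])
f=lambda p,z:cut(ray("top",np.array(p)/6+[225,180],z)*1000).round(1).tolist()
print("cap",f([[356,468]],.077),"notch",f([[290,462],[434,495]],.044),"fence top",f([[485,130],[455,250],[425,370]],.077))
```

```text
t 9.48 tcp [ 519.8 -177.7  190.8] uv [[ -21.1 -191.4]] yaw -7.3 f uv 1.5 0.2 fz 0.1 T uv -0.04 -0.08 Tz 0.01 tilt uv 0.38 3.99
0.4966804147208194
cap [[-93.8, 79.1]] notch [[-94.3, 108.6], [-94.2, 49.3]] fence top [[48.9, 61.2], [-1.3, 61.6], [-50.5, 62.0]]
```

move_arm(increments=[[[0,-1,-35,0],[0,-1,-70,0],[0,-1,-100,0],[0,-1,-125,0],[0,-1,-140,0],[0,-1,-146,0],[0,-1,-146,0]]])

```text
clock: 10.07
tool_pos: [0.5182, -0.1786, 0.0432]
orientation: [-3.065, 0.196, -0.012]
ft_force: [0.1, -0.5, 0.3]
finger_gap: 0.502
```

```bash
python3 -c "from h import *;st()"
```

```text
t 10.07 tcp [ 518.2 -178.6   43.2] uv [[ -22.5 -192.5]] yaw -7.3 f uv 0.2 -0.5 fz 0.3 T uv -0.08 0.05 Tz 0.02 tilt uv 0.18 4.03
```

move_arm(increments=[[[1,8,0,0],[2,16,0,0],[2.6,21,0,0],[3.2,25,0,0],[3.8,30,0,0],[4.4,35,0,0],[5.1,40,0,0],[5.7,45,0,0],[6.4,50,0,0],[7,55,0,0],[7.6,60,0,0],[8.3,65,0,0]]])

```text
clock: 11.07
tool_pos: [0.5272, -0.1142, 0.044]
orientation: [-3.068, 0.197, -0.014]
ft_force: [-1.9, -6.0, 2.0]
finger_gap: 0.502
```

```bash
python3 -c "
from h import *
i=snapshot('top');st();cv2.imwrite('pics/top7.png',i[...,::-1])
r,c=cheese_rect(i,thr=110);print(r,cut([r[0]]));b=cv2.boxPoints(r);print(cut(b).round(1).tolist())"
```

```text
t 11.12 tcp [ 527.3 -113.2   44. ] uv [[ -21.8 -126.5]] yaw -7.3 f uv 0.7 -2.8 fz 1.6 T uv -0.76 -0.27 Tz -0.03 tilt uv 0.28 3.95
((539.491943359375, -46.580528259277344), (118.34471893310547, 91.23748779296875), 82.83440399169922) [[-18.17544925 -58.86713555]]
[[-63.7, -118.1], [27.6, -117.9], [27.3, 0.4], [-63.9, 0.2]]
```

move_arm(increments=[[[0.6,5,0,0],[1.3,10,0,0],[1.9,15,0,0],[2.5,20,0,0],[3.2,25,0,0],[3.8,30,0,0],[4.4,35,0,0],[5.1,40,0,0],[5.6,44,0,0],[6,47,0,0],[6,47,0,0]]])

```text
clock: 12.03
tool_pos: [0.5336, -0.0658, 0.0444]
orientation: [-3.067, 0.196, -0.015]
ft_force: [0.5, -1.5, 1.4]
finger_gap: 0.499
```

```bash
python3 -c "
from h import *
i=snapshot('top');st();cv2.imwrite('pics/top8.png',i[...,::-1])
r,c=cheese_rect(i,thr=110);print(r,cut([r[0]]));b=cv2.boxPoints(r);print(cut(b).round(1).tolist())"
```

```text
t 12.08 tcp [533.6 -65.8  44.4] uv [[-21.6 -78.7]] yaw -7.3 f uv 0.0 -2.3 fz 2.0 T uv -0.41 -0.09 Tz -0.05 tilt uv 0.33 3.95
((546.3789672851562, 6.265129089355469), (110.02769470214844, 91.27648162841797), 82.83357238769531) [[-18.05906126  -5.57472471]]
[[-63.6, -60.7], [27.7, -60.5], [27.5, 49.5], [-63.8, 49.3]]
```

move_arm(increments=[[[0.4,3,0,0],[0.7,5.5,0,0],[0.9,7,0,0],[0.9,7,0,0]]])

```text
clock: 12.42
tool_pos: [0.5344, -0.0586, 0.0444]
orientation: [-3.067, 0.195, -0.015]
ft_force: [0.2, -3.2, 0.7]
finger_gap: 0.503
```

move_arm(increments=[[[0.2,1.5,0,0],[0.2,1.5,0,0]]])

```text
clock: 12.58
tool_pos: [0.5346, -0.057, 0.0444]
orientation: [-3.067, 0.195, -0.015]
ft_force: [-0.7, -4.4, 0.9]
finger_gap: 0.502
```

move_arm(increments=[[[0.2,1.5,0,0],[0.2,1.5,0,0]]])

```text
clock: 12.75
tool_pos: [0.5348, -0.0556, 0.0444]
orientation: [-3.067, 0.195, -0.015]
ft_force: [0.0, -3.8, 1.0]
finger_gap: 0.499
```

Still sliding at 3 to 4 N, with the nose at about 59.7 mm. I'll creep from here.

move_arm(increments=[[[0.1,0.8,0,0],[0.1,0.8,0,0]]])

```text
clock: 12.92
tool_pos: [0.5348, -0.0555, 0.0444]
orientation: [-3.069, 0.196, -0.015]
ft_force: [-1.1, -7.3, 1.5]
finger_gap: 0.496
```

move_arm(increments=[[[0.1,0.8,0,0],[0.1,0.8,0,0]]])

```text
clock: 13.08
tool_pos: [0.5348, -0.0555, 0.0444]
orientation: [-3.07, 0.197, -0.015]
ft_force: [-1.7, -7.9, 1.8]
finger_gap: 0.501
```

```bash
python3 -c "
from h import *
i=snapshot('top');st();cv2.imwrite('pics/top9.png',i[...,::-1])
c=cv2.resize(i[170:290,235:375],None,fx=5,fy=5,interpolation=cv2.INTER_CUBIC);cv2.imwrite('pics/c9.png',c[...,::-1])
r,c=cheese_rect(i,thr=110);b=cv2.boxPoints(r);print(r[2],cut(b).round(1).tolist())"
```

```text
t 13.13 tcp [534.8 -55.5  44.4] uv [[-21.7 -68.4]] yaw -7.3 f uv 0.2 -7.9 fz 2.1 T uv -1.7 -0.01 Tz 0.0 tilt uv 0.32 3.77
82.83369445800781 [[-66.4, -45.7], [27.7, -45.4], [27.4, 59.7], [-66.6, 59.5]]
```

View pics/c9.png

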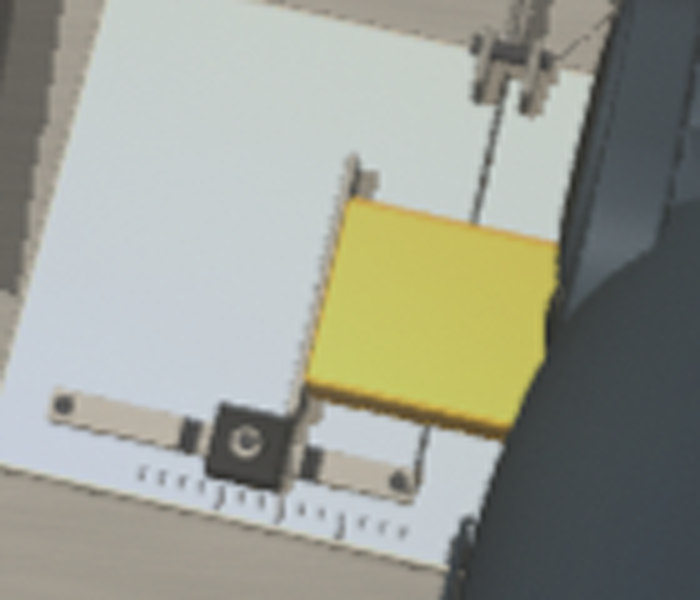

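The cheese end now lies along the fence, from (350,200) to (308,385). The force rose to 8 N with no further motion, and the cap at (247,440) is still midway between the other two notches. I'll retreat straight back and check.

move_arm(increments=[[[0.1,1,0,0],[0,0,0,0],[-0.4,-3,0,0],[-1.3,-10,0,0],[-3.2,-25,0,0],[-5,-40,0,0],[-6,-50,30,0],[-7,-60,70,0],[-8,-90,110,0],[-30,-125,130,0],[-50,-160,130,0],[-50,-160,130,0]]])

```text
clock: 14.13
tool_pos: [0.4835, -0.2196, 0.1764]
orientation: [-3.072, 0.2, -0.019]
ft_force: [-0.4, 0.4, -0.2]
finger_gap: 0.501
```

```bash
python3 -c "
from h import *
i=snapshot('top');st();cv2.imwrite('pics/top10.png',i[...,::-1])
c=cv2.resize(i[130:310,180:500],None,fx=2.5,fy=2.5,interpolation=cv2.INTER_CUBIC)
z=cv2.resize(i[180:280,235:375],None,fx=4,fy=4,interpolation=cv2.INTER_CUBIC);cv2.imwrite('pics/c10.png',c[...,::-1])
r,c=cheese_rect(i,thr=110);b=cv2.boxPoints(r);print(r[1:],cut(b).round(1).tolist())
# stop cap and notches: compare with the picture before the cheese met the stop, and other objects with the first one
a=cv2.imread('pics/top6.png')[...,::-1];d=np.abs(i[235:275,250:305].astype(int)-a[235:275,250:305]).max(2)
t=cv2.matchTemplate(i[225:280,250:310].copy(),a[246:268,276:292].copy(),cv2.TM_CCOEFF_NORMED);print('cap patch shift',np.array(cv2.minMaxLoc(t)[3])-[26,21],t.max())
o=cv2.imread('pics/top0.png')[...,::-1]
for n,(x,y,w,h) in dict(mug=(445,205,40,48),pan=(148,142,90,82),knife=(188,120,130,38)).items():
    t=cv2.matchTemplate(i[y-8:y+h+8,x-8:x+w+8].copy(),o[y:y+h,x:x+w].copy(),cv2.TM_CCOEFF_NORMED);print(n,np.array(cv2.minMaxLoc(t)[3])-8,t.max().round(3))
"
```

```text
t 14.18 tcp [ 483.4 -219.   175.6] uv [[ -51.9 -237. ]] yaw -7.5 f uv -0.4 -1.6 fz -0.1 T uv -0.08 0.01 Tz 0.02 tilt uv 0.43 3.72
((117.61021423339844, 90.99459075927734), 82.6270980834961) [[-63.7, -58.0], [27.3, -58.1], [27.5, 59.5], [-63.5, 59.6]]
cap patch shift [0 0] 0.89926195
mug [0 0] 0.247
pan [0 0] 1.0
knife [0 0] 1.0
```

View pics/c10.png

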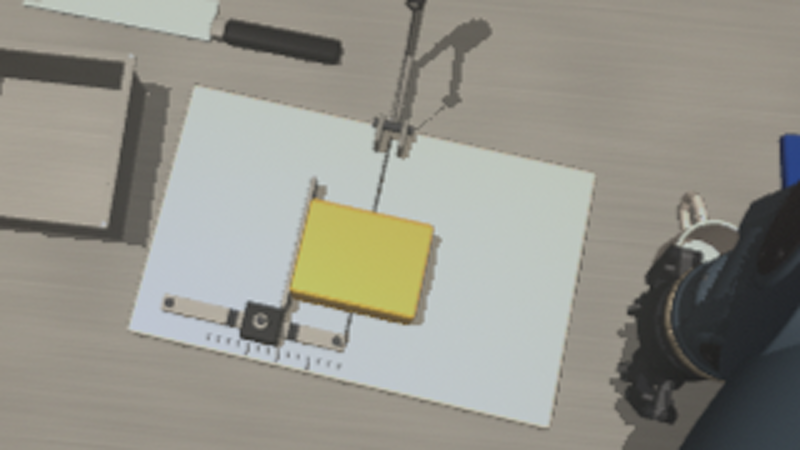

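The cheese end lies along the fence at 59.5 mm on both corners. The stop is still in its notch, the pan and knife haven't moved, and the arm is clear. Handing in.

```bash
python3 -c "
from plant import *
print(job_done())"
```

```text
the job is handed in; nothing more can be done
None
```

I pushed the portion stop past the 90 mm notch into the middle (60 mm) one, then pushed the cheese flat against it and handed the job in at about 14 s. No verdict was reported.

**Stop:** In the last check before the cheese, the stop's cap lay midway between the other two notches (79.1 mm, with the notches at 108.6 and 49.3 mm). A coarse image match after the cheese met it showed no shift.

**Cheese:** It slid at 2 to 6 N along the board. On contact the force rose to about 8 N and all motion stopped. Both corners of its end read about 59.5 mm, and it is square to the cutter within about 0.2°.

**Other objects:** The pan and knife are exactly where they were. The mug's image check failed (match only 0.25) because the arm covered part of it in the last picture. I felt no contact near it, and the part in view looked in place.

**Disagreement:** The 90 mm notch held far harder than the stated 17 N. A push of 35 N on the fence did not free the stop, so I pushed on the back of the carriage with the fingertips. It was still holding at 41.8 N, the highest wrist reading I saw, and let go during the next, harder push. That is above 40 N, but only the fingertips touched the stop, not the arm or gripper body, and it is well under the 120 N wrist limit.

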